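# Close the ear-tip mould and hold it shut

### The job

Build up the three-plate ear-tip mould on the bottom plate that is screwed to the bench: slide the blue cavity plate down over the two dowels, then the silver cover plate on top of it, large hole on large dowel. Press the cover down against the lift springs until the three plates are shut face to face with no gap, and finish while still holding it pressed shut, ready for a colleague to put on the clamp: do not let go. Leave the bottle, the blower and the ear cast standing where they are.

Things in the scene. Friction and masses are not known exactly. Their poses are not given: they have to be found in the camera images.
- mould_base: Bottom plate of the mould, fixed to the bench (cannot move): dark steel foot 150 x 90 x 8 mm carrying an aluminium block 110 mm long (x) x 58 mm wide (y) whose flat top, the parting face with six round cavities, is 28 mm above the bench. Two steel dowels stand on it on its x axis, large at x = +42 mm, small at x = -42 mm. Origin: centre of the foot's underside, on the bench; z up.
- face (a point): Centre of the parting face. Near its corners (x +-42, y +-19 mm) four brass spring lift pins, 7 mm diameter, stand 5 mm proud: plates put on the dowels rest on them, 5 mm open. The weight of both plates (5 N) does not sink them: together they yield from 7.5 N and are level with the face at 12 N, weight included. Past that the plates meet, rigid. They lift the plates again when the push ends.
- dowel_large (a point): Tip of the large dowel (10 mm diameter), on its axis, 61 mm above the bench (33 mm above the face). The last 7 mm taper to a blunt nose 4.5 mm wide.
- dowel_small (a point): Tip of the small dowel (8 mm diameter), on its axis, 61 mm above the bench (33 mm above the face). The last 7 mm taper to a blunt nose 3.6 mm wide.
- cavity_plate: Loose blue plate, 110 mm long (x) x 58 wide (y) x 14 thick, about 190 g, with six round through cavities and two dowel holes through it on its x axis: 11.5 mm at x = +42 mm, 9.5 mm at x = -42 mm. Lies flat, right side up. Origin: centre of its underside; z up. On the dowels its origin is 33 mm above the bench when on the lift pins, 28 mm when pressed shut.
- cover_plate: Loose silver plate, 110 mm long (x) x 58 wide (y) x 22 thick, about 320 g, brass bush in the middle of its top, two dowel holes through it on its x axis: 11.5 mm at x = +42 mm, 9.5 mm at x = -42 mm. Lies flat, right side up. Origin: centre of its underside; z up. On the cavity plate its origin is 47 mm above the bench with the lift pins out, 42 mm when pressed shut.
- dropper: Bystander: small white bottle, 36 mm diameter, 75 mm high, upright. Origin: centre of its underside.
- blower: Bystander: dark blue rubber air blower, bulb 58 mm diameter, 92 mm high, standing nozzle up. Origin: centre of its underside.
- ear_cast: Bystander: beige plaster cast of an ear on a slab 48 x 66 mm, 27 mm high. Origin: centre of its underside.
There are look-alikes about, which are no part of the job. Leave any pink or white look-alike of the cavity_plate alone.

How it is judged:
By the outcome, as a careful person would: the job done as asked, in the order asked, and still so for the second after the job is handed in, while the arm keeps its last pose, push and grip.
It also fails if it takes over 64 s, if anything falls off the work surface, if the arm or the gripper's body presses on something with over 40 N, if the wrist force passes 120 N, or if a joint passes its speed limit or range.

### The arm

A 6-joint arm with a two-finger parallel gripper is mounted at the origin on the work surface. World frame = base frame: x ahead of the robot, y to its left, z up, the work surface at z = 0. Lengths are in m, angles in rad, forces in N, time in s.
With the tool pointing down it reaches from about 0.35 to 0.975 m from the base axis. Payload 4.9 kg.
Tool frame: the origin (TCP) lies on the front face of the gripper's body, between the roots of the fingers; the fingertips stand 73 mm ahead of it and the grasp point (between the pads) lies 54 mm ahead of it; z points along the fingers, y is the line along which they close (so a half turn about z gives the same grasp; the last joint's range is limited). The gripper opens to 85 mm and grips with 20 to 120 N. Pads are 22 mm wide; open, the fingers measure 114 mm over their backs; the gripper's body (76 mm by 85 mm) begins 54 mm behind the grasp point. The pads swing forward as they close: fully open they stand 13 mm farther back than shut.
Start: joints at [1.147, 0.053, 1.613, -0, 1.476, -0.119], TCP at [0.188, 0.596, 0.304] pointing down, gripper open.
Joint ranges: [-3.01, 3.01], [-1.01, 2.22], [0.06, 2.58], [-1.02, 4.17], [0.09, 2.62], [-3.14, 3.14]. Speed limits (rad/s): [2.57, 2.57, 3.14, 3.14, 3.14, 3.14].

### API

Orientations are given as a rotation vector (axis times angle).
In Python, from station import status, imaging, order gives the robot as it stands.
- The arm moves only by the tool arm_command, never from a script. Its argument "increments" is a list of rows, each an object with "slide": the shift along the tool's x, y, z in m, a list of three; "spin": the turn about the tool's z in degrees; "gripper": the opening, from -1 (shut) to 1 (fully open). In form: [{"slide": [x, y, z], "spin": spin, "gripper": gripper}, ...]. A call has 1 to 8 rows; each row is the pose to reach, as a shift and turn from the pose commanded when the call began, along the tool's axes at that moment; what a row does not reach only later rows make up. A row lasts 1/12 s, in which the tool goes at most 41.7 mm and 7.16 degrees, less where a joint would pass 70% of its speed; a pose out of reach is approached as far as the arm can. A call with a gripper value outside its range is refused whole. The fingers move at their own pace and stop on an object; "newtons" is the grip in N (left out, the last holds). Time passes only in rows, so rows that repeat a pose let the fingers close. It gives the time, the measured TCP pose, the force, the opening and the grip force at its end, in the units of the state.
- status.get_obs(): the state, without advancing time (a new reading comes with each control period).
- imaging.get_image(name): name is "side" or "top"; returns a dict with "frame" (480x640x3 uint8, red, green, blue), "vfov" (degrees; the focal length in pixels is half the picture's height over the tangent of half this angle, whatever the lens; pixels are square), "cx", "cy" (the principal point, pixels), "view" (4x4, takes a point from world to camera coordinates). Camera axes: x right, y up, looking along -z (the intrinsics and any distortion apply to the point x, -y, -z); pixel columns grow to the right and rows downward; lengths in m; the calibration is good to about 2 mm. A picture is of the moment at which its call begins. There is no depth.
- order.finish_job(): hands the job in; it is judged then, once.
The state is a dict: "t": time; "q": joint angles; "dq": joint speeds; "effort": joint torques, N m; "tool_pos": TCP position; "tool_rot": TCP orientation; "contact_force": force on the tool from outside, world axes, zero at the start; "wrist_torque": the same for the moment, N m; "opening": finger opening in m; "grip_force": force on a finger pad.
Only numpy, scipy, OpenCV 4.12 (cv2) and the standard library are available. Lean on these libraries where they do the work, as an engineer would, in place of code of your own. Each camera call takes 0.05 s, during which the arm holds its last target. There are 200 camera calls.

## Working session

There is one attempt and no reset: what is moved stays moved. The work goes in short steps, Python scripts to look and compute and a tool call to move; the robot and the scene stay as the last step left them, time stands still between calls to the robot, and variables do not carry over. Pictures are saved under pics/ and viewed, at most 10 in all, crops included, and the job is handed in when it is done.

Besides the shell and the picture viewer there is one more tool, called after "Emit:" by a JSON object that holds its "api" and its "payload", one argument or row to a line. arm_command: Moves the arm, as the interface text tells. Its arguments: {"type":"object","properties":{"increments":{"type":"array","items":{"type":"object","properties":{"slide":{"type":"array","items":{"type":"number"}},"spin":{"type":"number"},"gripper":{"type":"number"}}}},"newtons":{"type":"number"}},"required":["increments"]}

```bash
mkdir -p pics; ls; python3 - <<'E'
from station import status, imaging
import cv2,numpy as np
o=status.get_obs(); print(o)
for n in("top","side"):
    i=imaging.get_image(n); cv2.imwrite(f"pics/{n}0.png",i["frame"][:,:,::-1])
    print({k:(v if k!='frame' else 0) for k,v in i.items()})
E
```

```text
pics
{'t': 0.0, 'q': array([ 1.14698012e+00,  5.33606463e-02,  1.61429142e+00,  2.71640052e-05,
        1.47599225e+00, -1.18996073e-01]), 'dq': array([-0.00209871,  0.00044764, -0.00035185,  0.00031171, -0.00069181,
        0.00146996]), 'effort': array([ 1.49313892e-04, -3.93689811e+01, -3.70175135e+01, -2.05205361e-04,
        7.26556158e-03, -1.28356137e-05]), 'tool_pos': array([0.18737271, 0.59575802, 0.30266206]), 'tool_rot': array([-4.76875148e-01, -3.10460395e+00,  3.09282632e-03]), 'contact_force': array([-1.36700199, -0.3346694 , -0.13592011]), 'wrist_torque': array([-0.0138397 ,  0.02450338, -0.04486158]), 'grip_force': 0.0, 'opening': 0.08541505812006715}
{'frame': 0, 'vfov': 50.769368203132814, 'cx': 318.7972129539482, 'cy': 235.303203530799, 'view': array([[ 0.01039473, -0.99970067,  0.02214767,  0.05491401],
       [ 0.99081414,  0.01328378,  0.13457664, -0.57306549],
       [-0.13483056,  0.02054533,  0.99065565, -1.0025228 ],
       [ 0.        ,  0.        ,  0.        ,  1.        ]])}
{'frame': 0, 'vfov': 42.35668368607069, 'cx': 321.0032772755476, 'cy': 240.77128902022403, 'view': array([[ 0.94501187, -0.32614175,  0.02416861, -0.49870732],
       [ 0.1656332 ,  0.5410319 ,  0.82453025, -0.17635391],
       [-0.28198973, -0.77518775,  0.56530147, -1.13909411],
       [ 0.        ,  0.        ,  0.        ,  1.        ]])}
```

View pics/top0.png

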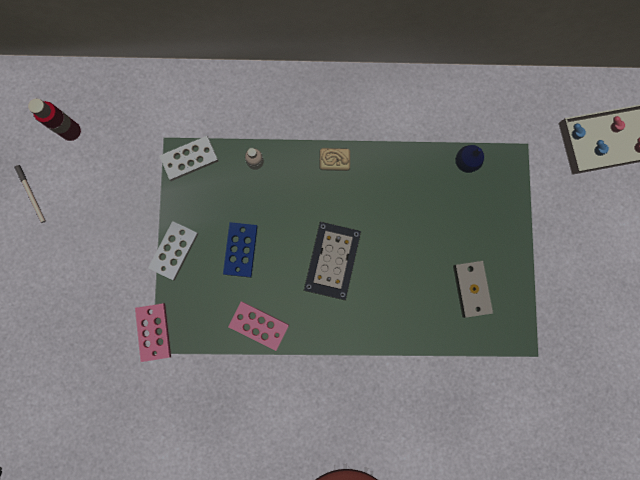

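View pics/side0.png

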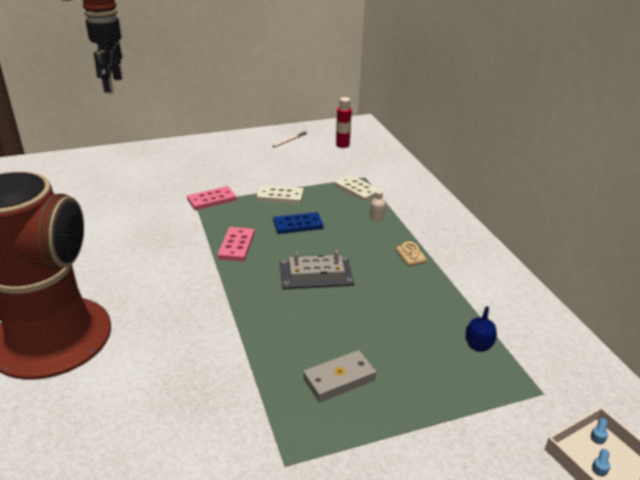

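The top view shows one blue plate at (240,250), with the base at (333,261) and the silver cover at (474,289). The pink plates at (258,326) and (152,332) and the white ones at (189,157) and (173,250) are look-alikes. Only (240,250) is blue, so it is the cavity plate. I'll confirm it in an enlarged crop, alongside the dowel and hole sizes.

```bash
python3 - <<'E'
import cv2,numpy as np
t=cv2.imread("pics/top0.png"); s=cv2.imread("pics/side0.png")
def c(im,u,v,w,h,k): return cv2.resize(im[v-h//2:v+h//2,u-w//2:u+w//2],None,fx=k,fy=k,interpolation=cv2.INTER_CUBIC)
top=np.hstack([c(t,240,250,44,70,6)]+[c(t,333,261,70,84,5)[:420]]) if 0 else np.hstack([c(t,240,250,44,84,6),c(t,333,261,44+18,84,6)[:, :],c(t,474,289,26*2-26+0+20,84,6) if 0 else c(t,474,289,26,84,6)])
print(top.shape)
bot=np.hstack([c(s,298,222,64,0+24,6),c(s,316,270,66,24,6)]) if 0 else None
cv2.imwrite("pics/crop1.png",top)
a=c(s,316,262,90,70,5); b=c(s,340,375,70,70,5)
cv2.imwrite("pics/crop2.png",np.hstack([a,b]))
E
```

```text
(504, 792, 3)
```

View pics/crop1.png

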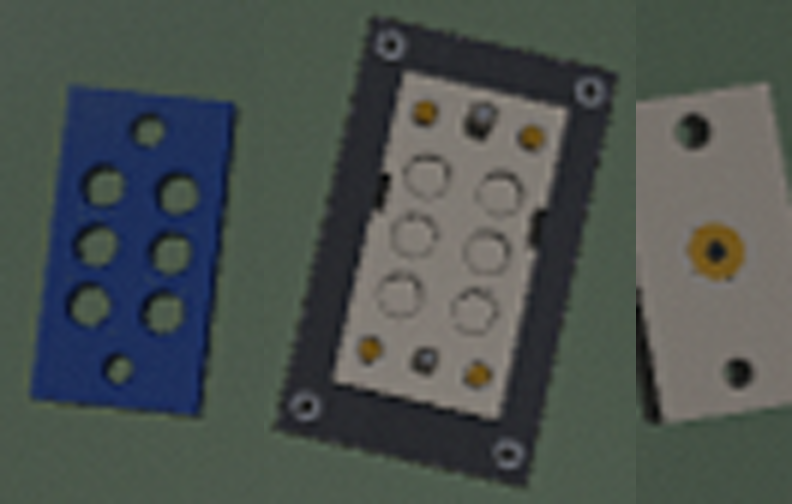

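View pics/crop2.png

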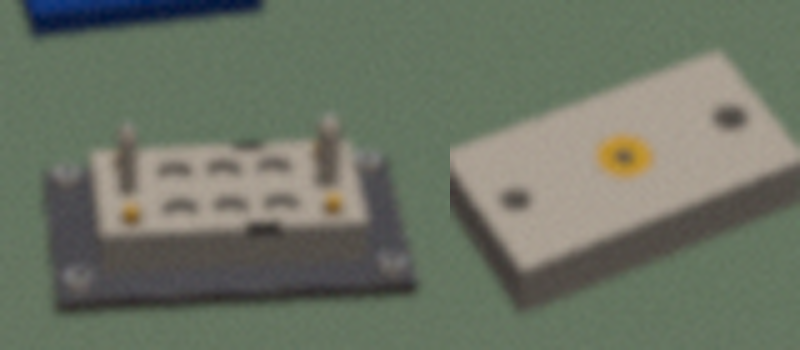

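The crops show the following:
- **Blue plate:** blue right through, with its larger hole at (242.4,229.4) and smaller at (237.3,269.1).
- **Base:** large dowel near (337,239), small near (328,279).
- **Cover:** larger hole up-image at about (470,269), smaller at about (478,309).

All three parts have their +x pointing up-image. Next I'll fit poses from the silhouettes in both cameras.

```bash
cat > h.py <<'E'
from station import status, imaging
import cv2, numpy as np
from scipy.optimize import minimize, least_squares
from scipy.spatial.transform import Rotation as R
def cam(n):
    i=imaging.get_image(n); i["f"]=240/np.tan(np.radians(i["vfov"]/2)); return i
def proj(i,P):
    P=np.atleast_2d(P); c=P@i["view"][:3,:3].T+i["view"][:3,3]
    return np.c_[i["cx"]+i["f"]*c[:,0]/-c[:,2], i["cy"]-i["f"]*c[:,1]/-c[:,2]]
def place(P,x,y,yaw,z=0):
    c,s=np.cos(yaw),np.sin(yaw); P=np.asarray(P,float)
    return P@np.array([[c,s,0],[-s,c,0],[0,0,1]])+[x,y,z]
def box(l,w,z0,z1): return np.array([[a*l/2,b*w/2,z] for a in(1,-1) for b in(1,-1) for z in(z0,z1)])
def back(i,uv,z):
    Rm,t=i["view"][:3,:3],i["view"][:3,3]; d=np.array([(uv[0]-i["cx"])/i["f"],-(uv[1]-i["cy"])/i["f"],-1])@Rm; o=-t@Rm
    return o+d*(z-o[2])/d[2]
def render(i,P):
    K=8; h=cv2.convexHull(proj(i,P).astype(np.float32))[:,0]
    x0,y0=h.min(0).astype(int)-6; w,hh=(h.max(0)-h.min(0)).astype(int)+14
    m=np.zeros((hh*K,w*K),np.uint8); q=((h-[x0,y0]+.5)*K-.5)
    cv2.fillConvexPoly(m,np.round(q*16).astype(np.int32),255,shift=4)
    return (x0,y0),cv2.resize(m,(w,hh),interpolation=cv2.INTER_AREA)/255.
def fit(i,score,P,p0,z=0):
    # score: soft image 0..1 of the object silhouette
    def cost(p):
        m=np.zeros(score.shape); (x,y),r=render(i,place(P,p[0]/1e3,p[1]/1e3,p[2]/57.3,z)); m[y:y+r.shape[0],x:x+r.shape[1]]=r
        return ((m-score)**2).sum()
    b=minimize(cost,[p0[0]*1e3,p0[1]*1e3,p0[2]*57.3],method="Nelder-Mead",options=dict(initial_simplex=np.array([p0[0]*1e3,p0[1]*1e3,p0[2]*57.3])+np.array([[0,0,0],[6,0,0],[0,6,0],[0,0,5]]),xatol=.02,fatol=.01))
    return b.x,b.fun
def move(pos,yawx):
    """slide (tool axes, m) and spin (deg) to TCP pos, tool y axis along world angle yawx (rad, mod pi)"""
    o=status.get_obs(); M=R.from_rotvec(o["tool_rot"]).as_matrix()
    s=M.T@(np.array(pos)-o["tool_pos"]); a=np.arctan2(M[1,1],M[0,1]); d=(yawx-a+np.pi/2)%np.pi-np.pi/2
    print("slide",s.round(4),"spin",np.degrees(-d).round(2),"tool axes",M.round(3).tolist(),"q6",o["q"][5].round(2))
E
python3 - <<'E'
from h import *
def soft(i,n,kind,roi):
    f=cv2.cvtColor(i["frame"],cv2.COLOR_RGB2LAB).astype(float); g=i["frame"].astype(float)
    u,v,w=roi; s=np.zeros(g.shape[:2])
    sub=g[v-w:v+w,u-w:u+w]
    bg=np.median(np.r_[sub[:4].reshape(-1,3),sub[-4:].reshape(-1,3)],0)
    d=np.linalg.norm(sub-bg,axis=2)
    m=(d>22).astype(np.uint8)
    c,_=cv2.findContours(m,cv2.RETR_EXTERNAL,cv2.CHAIN_APPROX_NONE)
    c=max(c,key=cv2.contourArea); z=np.zeros_like(m); cv2.drawContours(z,[c],-1,1,-1)
    s[v-w:v+w,u-w:u+w]=z; print(kind,n,"area",z.sum(),end=" "); return s
T=cam("top");S=cam("side")
items={"blue":(box(.11,.058,0,.014),(240,250),(298,222),40,30,.014),"base":(box(.15,.09,0,.008),(333,261),(316,271),55,45,.008),"cover":(box(.11,.058,0,.022),(474,289),(340,375),44,45,.022)}
for k,(P,ut,us,wt,ws,h) in items.items():
    p0=np.r_[back(T,ut,h)[:2],0]
    p0[2]={"blue":-.12,"base":-.2,"cover":.13}[k]
    r=fit(T,soft(T,"top",k,(*ut,wt)),P,p0);print(r, "prior",p0)
    r2=fit(S,soft(S,"side",k,(*us,ws)),P,[r[0][0]/1e3,r[0][1]/1e3,r[0][2]/57.3]);print(r2)
    x,y,a=r[0]; a/=57.3
    Z=.061 if k=="base" else h
    print(k,"holes/tips pred top",proj(T,place([[.042,0,Z],[-.042,0,Z]],x/1e3,y/1e3,a)).round(1).tolist(),"side",proj(S,place([[.042,0,Z],[-.042,0,Z]],x/1e3,y/1e3,a)).round(1).tolist())
E
```

```text
blue top area 1543 (array([544.24709383, 226.63536889,  -5.25360892]), np.float64(18.6720645905421)) prior [ 0.54244905  0.22562581 -0.12      ]
blue side area 953 (array([546.95612833, 227.20260948,  -4.06651802]), np.float64(50.90658977316417))
blue holes/tips pred top [[242.0, 229.4], [237.1, 269.1]] side [[313.8, 218.5], [278.9, 222.4]]
base top area 3088 (array([524.30521391,  32.48966216, -12.37701854]), np.float64(27.15280276816609)) prior [ 0.52230276  0.03064091 -0.2       ]
base side area 2267 (array([526.58769636,  32.78988141, -12.76497887]), np.float64(233.8877970011534))
base holes/tips pred top [[338.0, 237.5], [328.8, 278.3]] side [[335.2, 250.3], [294.7, 252.2]]
cover top area 1682 (array([ 467.61234807, -261.5903478 ,    9.2429737 ]), np.float64(21.02302191464821)) prior [ 0.46649944 -0.26171857  0.13      ]
cover side area 2345 (array([ 470.5850366 , -260.60429183,    8.95592443]), np.float64(49.28950403690888))
cover holes/tips pred top [[470.1, 268.4], [477.8, 308.7]] side [[359.1, 363.1], [316.3, 379.6]]
```

```bash
python3 - <<'E'
from h import *
move([.5456,.2269,.15],np.radians(90-5.1))
E
```

```text
slide [-0.4524 -0.2443  0.1534] spin -12.36 tool axes [[-0.954, 0.3, -0.001], [0.3, 0.954, -0.001], [0.0, -0.001, -1.0]] q6 -0.12
```

Emit:
{"api": "arm_command", "payload": {
  "increments": [
    {"slide": [-0.4524, -0.2443, 0.13], "spin": -12.4, "gripper": 1},
    {"slide": [-0.4524, -0.2443, 0.13], "spin": -12.4, "gripper": 1},
    {"slide": [-0.4524, -0.2443, 0.13], "spin": -12.4, "gripper": 1},
    {"slide": [-0.4524, -0.2443, 0.13], "spin": -12.4, "gripper": 1},
    {"slide": [-0.4524, -0.2443, 0.13], "spin": -12.4, "gripper": 1},
    {"slide": [-0.4524, -0.2443, 0.13], "spin": -12.4, "gripper": 1},
    {"slide": [-0.4524, -0.2443, 0.13], "spin": -12.4, "gripper": 1},
    {"slide": [-0.4524, -0.2443, 0.13], "spin": -12.4, "gripper": 1}
  ],
  "newtons": 40
}}

```text
t: 0.87
tool_pos: [0.4131, 0.3633, 0.2219]
tool_rot: [0.139, 3.138, 0.0]
contact_force: [1.1, 0.7, 0.4]
opening: 0.0854
grip_force: 0.0
```

```bash
python3 - <<'E'
from h import *
print(status.get_obs()["tool_pos"])
move([.5456,.2269,.15],np.radians(90-5.1))
E
```

```text
[0.41307522 0.36329564 0.22194968]
slide [-0.144  -0.1242  0.072 ] spin 0.04 tool axes [[-0.996, 0.088, 0.0], [0.088, 0.996, 0.0], [-0.0, 0.0, -1.0]] q6 -0.9
```

Emit:
{"api": "arm_command", "payload": {
  "increments": [
    {"slide": [-0.144, -0.124, 0.07], "spin": 0, "gripper": 0.7},
    {"slide": [-0.144, -0.124, 0.07], "spin": 0, "gripper": 0.7},
    {"slide": [-0.144, -0.124, 0.07], "spin": 0, "gripper": 0.7},
    {"slide": [-0.144, -0.124, 0.07], "spin": 0, "gripper": 0.7},
    {"slide": [-0.144, -0.124, 0.07], "spin": 0, "gripper": 0.7},
    {"slide": [-0.144, -0.124, 0.07], "spin": 0, "gripper": 0.7},
    {"slide": [-0.144, -0.124, 0.07], "spin": 0, "gripper": 0.7}
  ]
}}

```text
t: 1.45
tool_pos: [0.545, 0.2272, 0.1511]
tool_rot: [-0.144, -3.136, 0.001]
contact_force: [-1.1, 0.8, 0.1]
opening: 0.0727
grip_force: 0.0
```

```bash
python3 - <<'E'
from h import *
print(status.get_obs()["dq"].round(3))
move([.5456,.2269,.085],np.radians(90-5.1))
c=lambda i,u,v: cv2.resize(i["frame"][v-50:v+50,u-65:u+65,::-1],None,fx=3,fy=3,interpolation=cv2.INTER_CUBIC)
cv2.imwrite("pics/g1.png",np.hstack([c(cam("top"),240,250),c(cam("side"),298,200)]))
E
```

```text
[ 0.045 -0.031  0.002  0.008  0.005  0.004]
slide [-0.0008 -0.0002  0.0661] spin -0.15 tool axes [[-0.996, 0.091, -0.003], [0.091, 0.996, -0.0], [0.002, -0.001, -1.0]] q6 -1.21
```

View pics/g1.png

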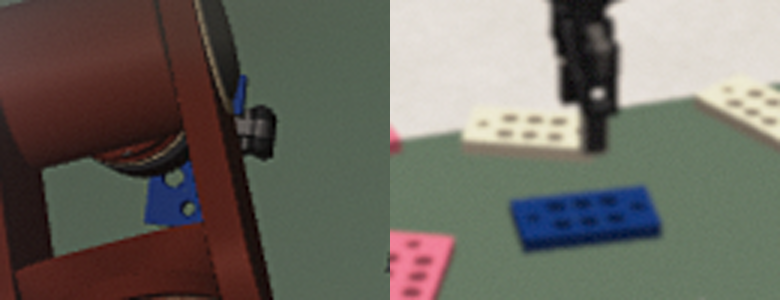

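The top view is blocked by the arm. In the side view the gripper is above the plate, with fingertips at about (302,200.7). I'll check the tip height against the projection.

```bash
python3 - <<'E'
from h import *
S=cam("side");o=status.get_obs();M=R.from_rotvec(o["tool_rot"]).as_matrix();print(o["tool_pos"])
for d in(.06,.065,.07,.075):
  for y in(-.037,-.05,.037): print(d,y,proj(S,o["tool_pos"]+M@np.array([0,y,d])).round(1))
E
```

```text
[0.54425109 0.2295271  0.15281733]
0.06 -0.037 [[299.6 198.8]]
0.06 -0.05 [[300.8 201.7]]
0.06 0.037 [[292.8 183. ]]
0.065 -0.037 [[299.6 200.7]]
0.065 -0.05 [[300.8 203.7]]
0.065 0.037 [[292.8 184.9]]
0.07 -0.037 [[299.6 202.7]]
0.07 -0.05 [[300.8 205.6]]
0.07 0.037 [[292.8 186.7]]
0.075 -0.037 [[299.6 204.6]]
0.075 -0.05 [[300.8 207.5]]
0.075 0.037 [[292.8 188.6]]
```

Emit:
{"api": "arm_command", "payload": {
  "increments": [
    {"slide": [-0.001, -0.001, 0.035], "spin": 0, "gripper": 0.7},
    {"slide": [-0.001, -0.001, 0.065], "spin": 0, "gripper": 0.7},
    {"slide": [-0.001, -0.001, 0.079], "spin": 0, "gripper": 0.7},
    {"slide": [-0.001, -0.001, 0.079], "spin": 0, "gripper": 0.7},
    {"slide": [-0.001, -0.001, 0.079], "spin": 0, "gripper": 0.7},
    {"slide": [-0.001, -0.001, 0.079], "spin": 0, "gripper": 0.7}
  ]
}}

```text
t: 2.1
tool_pos: [0.5465, 0.2285, 0.0754]
tool_rot: [0.137, 3.136, 0.002]
contact_force: [-0.1, -1.0, 0.6]
opening: 0.0725
grip_force: 0.0
```

```bash
python3 - <<'E'
from h import *
S=cam("side");
for k in range(4):
  S=cam("side");o=status.get_obs();print(o["tool_pos"].round(4),o["tool_rot"].round(4),o["contact_force"].round(1),o["q"].round(4))
cv2.imwrite("pics/g2.png",cv2.resize(S["frame"][175:265,240:360,::-1],None,fx=6,fy=6,interpolation=cv2.INTER_CUBIC))
M=R.from_rotvec(o["tool_rot"]).as_matrix()
for y in(-.036,-.05): print(y,proj(S,o["tool_pos"]+M@np.array([0,y,.065])).round(1))
E
```

```text
[0.547  0.2284 0.0759] [1.3790e-01 3.1346e+00 2.0000e-03] [ 0.4 -0.8 -0.1] [ 0.27    0.2219  1.8382 -0.      1.0773 -1.2129]
[0.5469 0.2282 0.0757] [1.3810e-01 3.1349e+00 1.8000e-03] [0.1 0.3 0.5] [ 0.2698  0.2221  1.8385 -0.      1.0772 -1.2129]
[0.5466 0.2281 0.0753] [1.3850e-01 3.1355e+00 1.6000e-03] [ 0.9  0.5 -1.1] [ 0.2696  0.2224  1.8388  0.      1.0772 -1.2129]
[0.5464 0.228  0.075 ] [1.386e-01 3.136e+00 1.300e-03] [-0.3  0.2 -0.7] [ 0.2696  0.2227  1.8392  0.      1.0771 -1.2129]
-0.036 [[300.5 229.6]]
-0.05 [[301.8 232.9]]
```

View pics/g2.png

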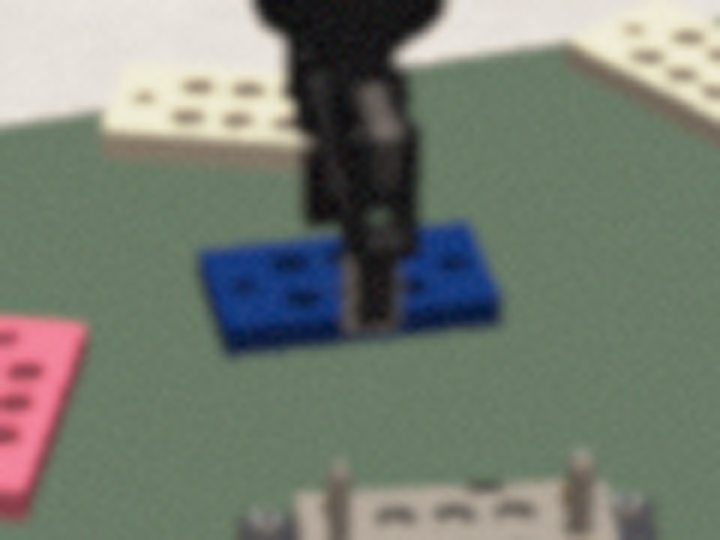

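The near fingertip is at about (301.7,229.7), roughly 10 mm above the bench, just in front of the plate's long edge and about 1 mm off its middle. I'll go down 4.5 mm more and close.

Emit:
{"api": "arm_command", "payload": {
  "increments": [
    {"slide": [0, 0, 0.0045], "spin": 0, "gripper": 0.7},
    {"slide": [0, 0, 0.0045], "spin": 0, "gripper": 0.2},
    {"slide": [0, 0, 0.0045], "spin": 0, "gripper": 0.2},
    {"slide": [0, 0, 0.0045], "spin": 0, "gripper": 0.0},
    {"slide": [0, 0, 0.0045], "spin": 0, "gripper": 0.0},
    {"slide": [0, 0, 0.0045], "spin": 0, "gripper": 0.0},
    {"slide": [0, 0, 0.0045], "spin": 0, "gripper": 0.0}
  ],
  "newtons": 50
}}

```text
t: 2.93
tool_pos: [0.5456, 0.2276, 0.0689]
tool_rot: [0.139, 3.138, -0.0]
contact_force: [-0.1, -0.1, 1.3]
opening: 0.0566
grip_force: 55.8
```

Emit:
{"api": "arm_command", "payload": {
  "increments": [
    {"slide": [0, 0, -0.02], "spin": 0, "gripper": 0},
    {"slide": [0, 0, -0.05], "spin": 0, "gripper": 0},
    {"slide": [0, 0, -0.085], "spin": 0, "gripper": 0},
    {"slide": [0, 0, -0.085], "spin": 0, "gripper": 0},
    {"slide": [0, 0, -0.085], "spin": 0, "gripper": 0}
  ]
}}

```text
t: 3.35
tool_pos: [0.5468, 0.2281, 0.1564]
tool_rot: [0.139, 3.134, 0.003]
contact_force: [-0.3, -0.6, -0.8]
opening: 0.0566
grip_force: 55.6
```

```bash
python3 - <<'E'
from h import *
cam("side");o=status.get_obs();print(o["tool_pos"],o["contact_force"],o["opening"])
move([.5255,.0326,.150],np.radians(90-12.4))
E
```

```text
[0.54545439 0.22771165 0.15401801] [ 0.71435143 -0.23568017 -1.8262607 ] 0.056779737017716256
slide [ 0.0027 -0.1961  0.004 ] spin 7.34 tool axes [[-0.996, 0.088, 0.0], [0.088, 0.996, 0.0], [-0.0, 0.0, -1.0]] q6 -1.21
```

Emit:
{"api": "arm_command", "payload": {
  "increments": [
    {"slide": [0.001, -0.04, 0.002], "spin": 2, "gripper": 0},
    {"slide": [0.0015, -0.08, 0.002], "spin": 4, "gripper": 0},
    {"slide": [0.002, -0.12, 0.002], "spin": 6, "gripper": 0},
    {"slide": [0.0025, -0.16, 0.002], "spin": 7.3, "gripper": 0},
    {"slide": [0.0025, -0.185, 0.002], "spin": 7.3, "gripper": 0},
    {"slide": [0.0025, -0.196, 0.002], "spin": 7.3, "gripper": 0},
    {"slide": [0.0025, -0.196, 0.002], "spin": 7.3, "gripper": 0},
    {"slide": [0.0025, -0.196, 0.002], "spin": 7.3, "gripper": 0}
  ]
}}

```text
t: 4.07
tool_pos: [0.5249, 0.0329, 0.1503]
tool_rot: [-0.34, -3.12, -0.001]
contact_force: [-0.4, -0.3, -1.6]
opening: 0.0567
grip_force: 55.6
```

```bash
cat >> h.py <<'E'
def rd(n=6,c="side"):
    L=[]
    for k in range(n):
        i=cam(c); o=status.get_obs(); L.append(np.r_[o["tool_pos"],o["contact_force"]])
    L=np.array(L); print("t",o["t"],"mean",L.mean(0).round(4),"std",L.std(0).round(4),"torq",o["wrist_torque"].round(2),"open",round(o["opening"],4),"grip",round(o["grip_force"],1)); return i
E
python3 - <<'E'
from h import *
S=rd()
move([.5255,.0326,.150],np.radians(90-12.4))
o=status.get_obs();M=R.from_rotvec(o["tool_rot"]).as_matrix()
g=S["frame"].astype(float)
# blue plate in side image
hsv=cv2.cvtColor(S["frame"],cv2.COLOR_RGB2HSV)
m=((hsv[...,0]>105)&(hsv[...,0]<130)&(hsv[...,1]>130)).astype(np.uint8)
m[:,420:]=0
ys,xs=np.nonzero(m); print("blue box",xs.min(),xs.max(),ys.min(),ys.max(),m.sum())
x0,y0=xs.min()-12,ys.min()-30
cv2.imwrite("pics/p1.png",cv2.resize(S["frame"][y0:y0+130,x0:x0+130,::-1],None,fx=4.5,fy=4.5,interpolation=cv2.INTER_CUBIC));print(x0,y0)
E
```

```text
t 4.3667 mean [ 0.5256  0.0338  0.1513 -0.058   0.1117 -1.7264] std [2.000e-04 2.000e-04 4.000e-04 2.811e-01 3.112e-01 4.640e-01] torq [ 0.   -0.02  0.03] open 0.0562 grip 55.6
slide [ 0.0001 -0.0011  0.0018] spin 0.14 tool axes [[-0.977, 0.212, -0.0], [0.212, 0.977, 0.0], [0.0, 0.0, -1.0]] q6 -1.43
blue box 290 344 228 249 812
278 198
```

View pics/p1.png

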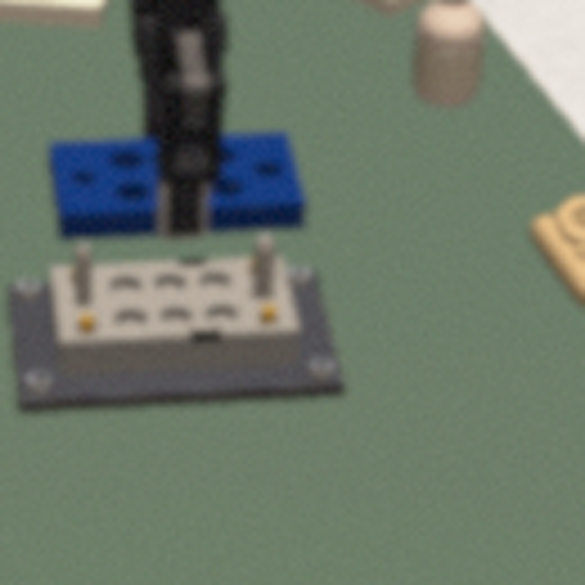

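The side view shows the blue plate held level above the base, with its holes roughly over the dowels. The dowel tips are at (336.5,250.0) and (296.0,251.6). I'll fit the held plate and compare it with the base in the same camera, where the calibration error cancels.

```bash
cat >> h.py <<'E'
def tips(S,x,y,a): return proj(S,place([[.042,0,.061],[-.042,0,.061]],x,y,a))
E
python3 - <<'E'
from h import *
S=rd(2)
hsv=cv2.cvtColor(S["frame"],cv2.COLOR_RGB2HSV)
m=((hsv[...,0]>105)&(hsv[...,0]<130)&(hsv[...,1]>130)).astype(np.uint8); m[:,420:]=0
ys,xs=np.nonzero(m); h=cv2.convexHull(np.c_[xs,ys].astype(np.int32)); s=np.zeros(m.shape,np.uint8); cv2.fillConvexPoly(s,h,1)
for z in(.080,.0825): print(z,fit(S,s.astype(float),box(.11,.058,0,.014),[.5255,.033,-.216],z))
# base in same camera from dowel tips: solve x,y,yaw
ob=np.array([[336.5,250.0],[296.0,251.6]])
r=least_squares(lambda p:(tips(S,*p)-ob).ravel(),[.5255,.0326,-.216]); print(r.x*[1e3,1e3,57.3],r.fun)
# plate top: holes from picture
E
```

```text
t 4.4667 mean [ 0.5258  0.0335  0.1519 -0.0174 -0.323  -1.1639] std [0.000e+00 1.000e-04 0.000e+00 1.700e-03 6.600e-03 5.011e-01] torq [-0.    0.01 -0.01] open 0.0567 grip 55.6
0.08 (array([530.03445269,  41.04684445, -14.20091703]), np.float64(40.3124336793541))
0.0825 (array([528.77496289,  37.37203554, -14.52056886]), np.float64(45.465974625144185))
[527.40217535  33.26674021 -13.20215165] [-0.0065433   0.00138625  0.0064837  -0.00076898]
```

Emit:
{"api": "arm_command", "payload": {
  "increments": [
    {"slide": [0, -0.0005, 0.012], "spin": 0, "gripper": 0},
    {"slide": [0, -0.0005, 0.018], "spin": 0, "gripper": 0},
    {"slide": [0, -0.0005, 0.022], "spin": 0, "gripper": 0},
    {"slide": [0, -0.0005, 0.025], "spin": 0, "gripper": 0},
    {"slide": [0, -0.0005, 0.028], "spin": 0, "gripper": 0},
    {"slide": [0, -0.0005, 0.028], "spin": 0, "gripper": 0}
  ]
}}

```text
t: 4.97
tool_pos: [0.5252, 0.032, 0.123]
tool_rot: [-0.338, -3.122, 0.0]
contact_force: [0.2, -0.2, -3.0]
opening: 0.0568
grip_force: 55.6
```

```bash
python3 - <<'E'
from h import *
S=rd(4)
E
```

```text
t 5.1667 mean [ 0.5257  0.0321  0.1239  0.0759 -0.3353 -2.3664] std [2.000e-04 0.000e+00 3.000e-04 3.757e-01 5.006e-01 4.703e-01] torq [-0.02  0.05  0.01] open 0.0566 grip 55.6
```

Emit:
{"api": "arm_command", "payload": {
  "increments": [
    {"slide": [0, 0, 0.004], "spin": 0, "gripper": 0},
    {"slide": [0, 0, 0.008], "spin": 0, "gripper": 0},
    {"slide": [0, 0, 0.012], "spin": 0, "gripper": 0},
    {"slide": [0, 0, 0.016], "spin": 0, "gripper": 0},
    {"slide": [0, 0, 0.019], "spin": 0, "gripper": 0},
    {"slide": [0, 0, 0.019], "spin": 0, "gripper": 0}
  ]
}}

```text
t: 5.67
tool_pos: [0.5253, 0.0319, 0.1039]
tool_rot: [-0.339, -3.122, 0.001]
contact_force: [-1.5, -3.8, -2.3]
opening: 0.0568
grip_force: 55.5
```

```bash
python3 - <<'E'
from h import *
S=rd(4)
E
```

```text
t 5.8667 mean [ 0.5253  0.0319  0.1041 -1.4135 -4.263  -4.3516] std [0.000e+00 0.000e+00 1.000e-04 2.974e-01 1.954e-01 3.013e-01] torq [-0.77  0.25 -0.27] open 0.0567 grip 55.3
```

Emit:
{"api": "arm_command", "payload": {
  "increments": [
    {"slide": [0.0003, -0.0008, 0], "spin": 0, "gripper": 0},
    {"slide": [0.0003, -0.0008, 0.001], "spin": 0, "gripper": 0},
    {"slide": [0.0003, -0.0008, 0.002], "spin": 0, "gripper": 0},
    {"slide": [0.0003, -0.0008, 0.003], "spin": 0, "gripper": 0},
    {"slide": [0.0003, -0.0008, 0.003], "spin": 0, "gripper": 0}
  ]
}}

```text
t: 6.28
tool_pos: [0.5254, 0.0316, 0.1021]
tool_rot: [0.338, 3.123, 0.0]
contact_force: [-2.6, -2.5, 0.1]
opening: 0.0568
grip_force: 55.8
```

```bash
python3 - <<'E'
from h import *
S=rd(4)
E
```

```text
t 6.4833 mean [ 0.5254  0.0316  0.1022 -1.9436 -2.2414 -0.539 ] std [0.     0.     0.     0.2041 0.7878 0.2982] torq [-0.25  0.23 -0.12] open 0.0569 grip 55.8
```

Emit:
{"api": "arm_command", "payload": {
  "increments": [
    {"slide": [0, 0, 0], "spin": 0, "gripper": 0.7},
    {"slide": [0, 0, 0], "spin": 0, "gripper": 0.7},
    {"slide": [0, 0, 0], "spin": 0, "gripper": 0.7},
    {"slide": [0, 0, 0], "spin": 0, "gripper": 0.7},
    {"slide": [0, 0, -0.03], "spin": 0, "gripper": 0.7},
    {"slide": [0, 0, -0.07], "spin": 0, "gripper": 0.7},
    {"slide": [0, 0, -0.08], "spin": 0, "gripper": 0.7},
    {"slide": [0, 0, -0.08], "spin": 0, "gripper": 0.7}
  ]
}}

```text
t: 7.15
tool_pos: [0.528, 0.0313, 0.1871]
tool_rot: [0.337, 3.114, 0.001]
contact_force: [0.9, -0.0, 1.2]
opening: 0.0726
grip_force: 0.0
```

```bash
python3 - <<'E'
from h import *
S=rd(4)
move([.469,-.261,.160],np.radians(90+9.2))
cv2.imwrite("pics/p2.png",cv2.resize(S["frame"][215:305,260:380,::-1],None,fx=6,fy=6,interpolation=cv2.INTER_CUBIC))
E
```

```text
t 7.35 mean [ 0.5252  0.0315  0.1819 -0.4568  0.2845 -0.5709] std [0.0009 0.     0.0016 0.5835 0.2352 0.0395] torq [-0.02 -0.02 -0.05] open 0.0726 grip 0.0
slide [-0.0088 -0.2976  0.0202] spin -21.56 tool axes [[-0.977, 0.214, -0.003], [0.214, 0.977, 0.0], [0.003, -0.0, -1.0]] q6 -1.44
```

View pics/p2.png

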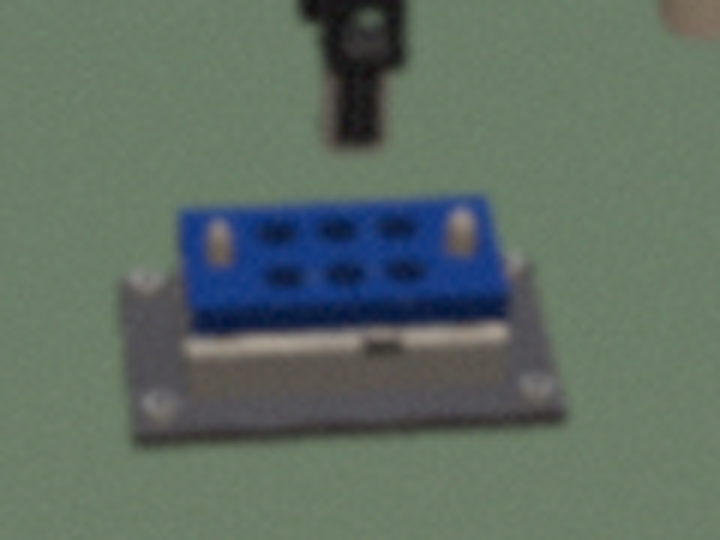

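The blue plate sits level on the lift pins with both dowels through it, at crop (220,240) and (462,230). Next is the cover.

Emit:
{"api": "arm_command", "payload": {
  "increments": [
    {"slide": [-0.001, -0.04, 0], "spin": -4, "gripper": 0.7},
    {"slide": [-0.002, -0.08, 0], "spin": -8, "gripper": 0.7},
    {"slide": [-0.004, -0.12, 0], "spin": -12, "gripper": 0.7},
    {"slide": [-0.005, -0.16, 0.003], "spin": -16, "gripper": 0.7},
    {"slide": [-0.006, -0.2, 0.006], "spin": -20, "gripper": 0.7},
    {"slide": [-0.0075, -0.24, 0.01], "spin": -21.5, "gripper": 0.7},
    {"slide": [-0.0085, -0.275, 0.016], "spin": -21.5, "gripper": 0.7},
    {"slide": [-0.009, -0.2975, 0.02], "spin": -21.5, "gripper": 0.7}
  ]
}}

```text
t: 8.02
tool_pos: [0.4684, -0.2634, 0.1596]
tool_rot: [0.246, -3.129, -0.002]
contact_force: [0.9, -0.3, 0.4]
opening: 0.0724
grip_force: 0.0
```

Emit:
{"api": "arm_command", "payload": {
  "increments": [
    {"slide": [0, 0, 0], "spin": 0, "gripper": 0.7},
    {"slide": [0, 0, 0], "spin": 0, "gripper": 0.7}
  ]
}}

```text
t: 8.18
tool_pos: [0.4691, -0.2613, 0.1597]
tool_rot: [0.246, -3.129, -0.005]
contact_force: [-0.6, 1.0, 0.1]
opening: 0.0724
grip_force: 0.0
```

```bash
python3 - <<'E'
from h import *
S=rd(6)
move([.469,-.261,.074],np.radians(90+9.2))
E
```

```text
t 8.4833 mean [ 0.4702 -0.26    0.1612 -0.0922  0.0051  0.1496] std [4.000e-04 2.000e-04 6.000e-04 2.899e-01 6.270e-01 2.603e-01] torq [ 0.01  0.02 -0.01] open 0.0728 grip 0.0
slide [ 0.0017 -0.0008  0.0879] spin 0.04 tool axes [[-0.987, -0.161, 0.0], [-0.161, 0.987, 0.0], [-0.0, 0.0, -1.0]] q6 -2.38
```

Emit:
{"api": "arm_command", "payload": {
  "increments": [
    {"slide": [0.001, -0.001, 0.035], "spin": 0, "gripper": 0.7},
    {"slide": [0.001, -0.001, 0.065], "spin": 0, "gripper": 0.7},
    {"slide": [0.001, -0.001, 0.08], "spin": 0, "gripper": 0.7},
    {"slide": [0.001, -0.001, 0.088], "spin": 0, "gripper": 0.7},
    {"slide": [0.001, -0.001, 0.088], "spin": 0, "gripper": 0.7},
    {"slide": [0.001, -0.001, 0.088], "spin": 0, "gripper": 0.7}
  ]
}}

```text
t: 8.98
tool_pos: [0.4699, -0.2621, 0.0745]
tool_rot: [-0.251, 3.131, -0.001]
contact_force: [0.7, 0.1, 0.3]
opening: 0.0729
grip_force: 0.0
```

```bash
python3 - <<'E'
from h import *
S=rd(4)
cv2.imwrite("pics/p3.png",cv2.resize(S["frame"][300:420,270:420,::-1],None,fx=4,fy=4,interpolation=cv2.INTER_CUBIC))
E
```

```text
t 9.1833 mean [ 0.4705 -0.2628  0.0757  0.5543  0.0456  0.2375] std [1.000e-04 1.000e-04 2.000e-04 3.189e-01 5.590e-01 2.829e-01] torq [-0.01 -0.   -0.06] open 0.0723 grip 0.0
```

View pics/p3.png

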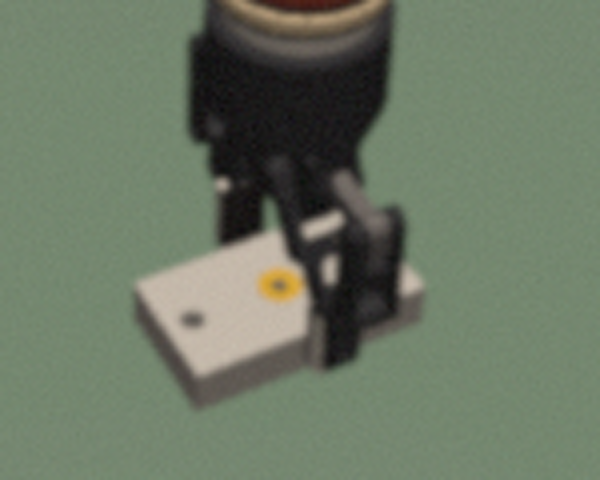

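The fingers straddle the cover near its middle, with its small hole at crop (192,320) and bush at (280,285). I'll nudge 1 mm back, lower 2 mm and grip.

Emit:
{"api": "arm_command", "payload": {
  "increments": [
    {"slide": [0.001, 0, 0.002], "spin": 0, "gripper": 0.7},
    {"slide": [0.001, 0, 0.002], "spin": 0, "gripper": 0.7},
    {"slide": [0.001, 0, 0.002], "spin": 0, "gripper": 0.1},
    {"slide": [0.001, 0, 0.002], "spin": 0, "gripper": 0},
    {"slide": [0.001, 0, 0.002], "spin": 0, "gripper": 0},
    {"slide": [0.001, 0, 0.002], "spin": 0, "gripper": 0},
    {"slide": [0.001, 0, 0.002], "spin": 0, "gripper": 0},
    {"slide": [0.001, 0, 0.002], "spin": 0, "gripper": 0}
  ],
  "newtons": 90
}}

```text
t: 9.85
tool_pos: [0.4689, -0.2628, 0.0728]
tool_rot: [-0.25, 3.131, -0.001]
contact_force: [-1.0, -0.2, 6.0]
opening: 0.0561
grip_force: 96.7
```

```bash
python3 - <<'E'
from h import *
S=rd(4)
move([.469,-.261,.17],np.radians(90+9.2))
E
```

```text
t 10.05 mean [ 0.4689 -0.2628  0.0727 -1.0155 -0.148   5.292 ] std [0.     0.     0.     0.435  0.3194 0.2106] torq [0.08 0.24 0.03] open 0.0556 grip 96.7
slide [-0.0004  0.0017 -0.0973] spin -0.07 tool axes [[-0.987, -0.159, 0.001], [-0.159, 0.987, -0.001], [-0.001, -0.001, -1.0]] q6 -2.38
```

Emit:
{"api": "arm_command", "payload": {
  "increments": [
    {"slide": [0, 0, -0.02], "spin": 0, "gripper": 0},
    {"slide": [0, 0, -0.05], "spin": 0, "gripper": 0},
    {"slide": [0, 0, -0.085], "spin": 0, "gripper": 0},
    {"slide": [0, 0, -0.1], "spin": 0, "gripper": 0},
    {"slide": [0, 0, -0.1], "spin": 0, "gripper": 0}
  ]
}}

```text
t: 10.47
tool_pos: [0.4701, -0.2636, 0.1758]
tool_rot: [-0.25, 3.126, -0.008]
contact_force: [0.5, -0.3, -2.6]
opening: 0.0561
grip_force: 97.1
```

```bash
python3 - <<'E'
from h import *
S=rd(6)
move([.525,.031,.17],np.radians(90-12.4))
E
```

```text
t 10.7667 mean [ 0.4676 -0.2617  0.17   -0.2692  0.0488 -3.534 ] std [0.0007 0.0005 0.0015 0.4739 0.3613 0.3221] torq [ 0.01 -0.01  0.04] open 0.056 grip 97.1
slide [-0.1035  0.2796 -0.0003] spin 21.53 tool axes [[-0.987, -0.159, -0.004], [-0.159, 0.987, 0.003], [0.003, 0.004, -1.0]] q6 -2.38
```

Emit:
{"api": "arm_command", "payload": {
  "increments": [
    {"slide": [-0.0135, 0.0365, 0], "spin": 3, "gripper": 0},
    {"slide": [-0.0275, 0.0745, 0], "spin": 6, "gripper": 0},
    {"slide": [-0.0415, 0.1125, 0], "spin": 9, "gripper": 0},
    {"slide": [-0.0555, 0.1505, 0], "spin": 12, "gripper": 0},
    {"slide": [-0.0695, 0.1885, 0], "spin": 15, "gripper": 0},
    {"slide": [-0.0835, 0.2265, 0], "spin": 18, "gripper": 0},
    {"slide": [-0.0975, 0.262, 0], "spin": 21.5, "gripper": 0},
    {"slide": [-0.1035, 0.2796, 0], "spin": 21.5, "gripper": 0}
  ]
}}

```text
t: 11.43
tool_pos: [0.5257, 0.0339, 0.1704]
tool_rot: [-0.337, -3.121, -0.002]
contact_force: [-0.0, 0.0, -2.7]
opening: 0.0563
grip_force: 97.3
```

Emit:
{"api": "arm_command", "payload": {
  "increments": [
    {"slide": [0, 0, 0], "spin": 0, "gripper": 0},
    {"slide": [0, 0, 0], "spin": 0, "gripper": 0},
    {"slide": [0, 0, 0], "spin": 0, "gripper": 0}
  ]
}}

```text
t: 11.68
tool_pos: [0.5257, 0.0297, 0.1708]
tool_rot: [-0.338, -3.121, 0.001]
contact_force: [0.0, -1.0, -2.9]
opening: 0.0561
grip_force: 97.3
```

```bash
python3 - <<'E'
from h import *
S=rd(8)
move([.525,.031,.132],np.radians(90-12.4))
cv2.imwrite("pics/p4.png",cv2.resize(S["frame"][190:310,250:400,::-1],None,fx=5,fy=5,interpolation=cv2.INTER_CUBIC))
# expected silhouette corners of held cover top face
o=status.get_obs()
print(proj(S,place([[.055,-.029,0],[-.055,-.029,0],[.055,.029,.022],[-.055,.029,.022]],.5265,.031,-.216,o["tool_pos"][2]-.0727)).round(1).tolist())
E
```

```text
t 12.0833 mean [ 0.5261  0.0292  0.1716 -0.1148 -0.2292 -3.02  ] std [2.000e-04 2.000e-04 3.000e-04 2.919e-01 4.166e-01 4.567e-01] torq [-0.03  0.01 -0.04] open 0.0561 grip 97.3
slide [0.0016 0.0012 0.04  ] spin -0.02 tool axes [[-0.977, 0.215, 0.0], [0.215, 0.977, -0.0], [-0.0, -0.0, -1.0]] q6 -1.44
[[345.6, 243.0], [290.6, 245.5], [341.9, 218.1], [288.4, 220.4]]
```

View pics/p4.png

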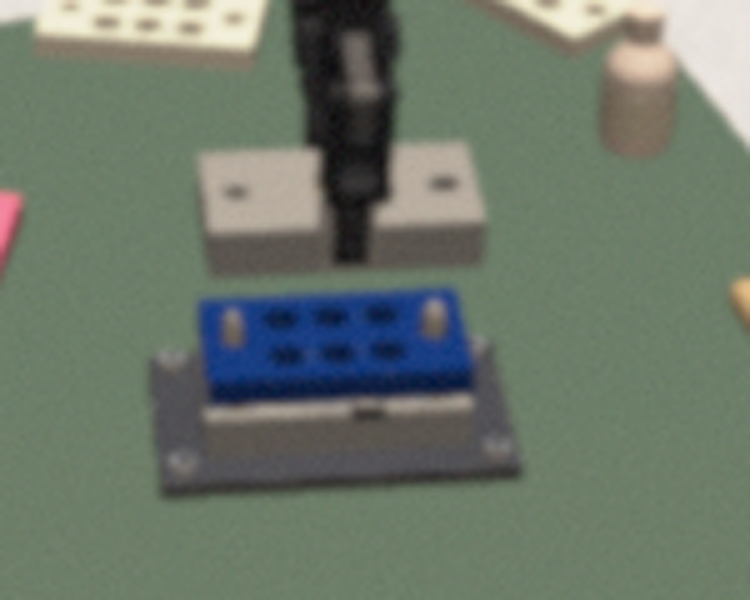

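The side view shows the cover held level over the base, with bottom corners at (346.2,242.4) and (291.6,244.6). That is about 1 mm too far in +x, so I'll correct it while going down.

Emit:
{"api": "arm_command", "payload": {
  "increments": [
    {"slide": [0.0016, 0.0014, 0.012], "spin": 0, "gripper": 0},
    {"slide": [0.0016, 0.0014, 0.024], "spin": 0, "gripper": 0},
    {"slide": [0.0016, 0.0014, 0.032], "spin": 0, "gripper": 0},
    {"slide": [0.0016, 0.0014, 0.036], "spin": 0, "gripper": 0},
    {"slide": [0.0016, 0.0014, 0.04], "spin": 0, "gripper": 0},
    {"slide": [0.0016, 0.0014, 0.044], "spin": 0, "gripper": 0},
    {"slide": [0.0016, 0.0014, 0.044], "spin": 0, "gripper": 0}
  ]
}}

```text
t: 12.67
tool_pos: [0.5248, 0.0318, 0.1271]
tool_rot: [-0.338, -3.123, 0.0]
contact_force: [-0.4, 0.0, -3.4]
opening: 0.056
grip_force: 97.3
```

```bash
python3 - <<'E'
from h import *
S=rd(5)
move([.525,.031,.121],np.radians(90-12.4))
E
```

```text
t 12.9167 mean [ 0.5252  0.0318  0.1282  0.2117  0.1063 -3.0381] std [1.000e-04 0.000e+00 3.000e-04 7.414e-01 3.923e-01 2.314e-01] torq [-0.03  0.04 -0.01] open 0.0559 grip 97.3
slide [ 0.0002 -0.0009  0.0075] spin 0.04 tool axes [[-0.977, 0.214, 0.001], [0.214, 0.977, -0.0], [-0.001, 0.0, -1.0]] q6 -1.44
```

Emit:
{"api": "arm_command", "payload": {
  "increments": [
    {"slide": [0, -0.0006, 0.002], "spin": 0, "gripper": 0},
    {"slide": [0, -0.0006, 0.004], "spin": 0, "gripper": 0},
    {"slide": [0, -0.0006, 0.006], "spin": 0, "gripper": 0},
    {"slide": [0, -0.0006, 0.008], "spin": 0, "gripper": 0},
    {"slide": [0, -0.0006, 0.008], "spin": 0, "gripper": 0}
  ]
}}

```text
t: 13.33
tool_pos: [0.5249, 0.0312, 0.1199]
tool_rot: [-0.338, -3.123, 0.0]
contact_force: [0.5, 0.2, -2.0]
opening: 0.0563
grip_force: 97.6
```

```bash
python3 - <<'E'
from h import *
S=rd(4)
E
```

```text
t 13.5333 mean [ 0.5248  0.0312  0.1198 -0.2475  0.537  -3.143 ] std [1.000e-04 0.000e+00 0.000e+00 5.221e-01 4.225e-01 1.982e-01] torq [-0.02 -0.03 -0.01] open 0.0561 grip 97.5
```

Emit:
{"api": "arm_command", "payload": {
  "increments": [
    {"slide": [0, 0, 0.001], "spin": 0, "gripper": 0},
    {"slide": [0, 0, 0.002], "spin": 0, "gripper": 0},
    {"slide": [0, 0, 0.003], "spin": 0, "gripper": 0},
    {"slide": [0, 0, 0.004], "spin": 0, "gripper": 0},
    {"slide": [0, 0, 0.004], "spin": 0, "gripper": 0}
  ]
}}

```text
t: 13.95
tool_pos: [0.5249, 0.0312, 0.1163]
tool_rot: [-0.338, -3.123, 0.0]
contact_force: [-3.3, 0.2, 5.9]
opening: 0.0563
grip_force: 98.1
```

```bash
python3 - <<'E'
from h import *
S=rd(4)
E
```

```text
t 14.15 mean [ 0.525   0.0312  0.1163 -3.8732  0.235   5.6957] std [0.     0.     0.     0.1286 0.6451 0.4011] torq [-0.03  0.74 -0.  ] open 0.0562 grip 98.1
```

Emit:
{"api": "arm_command", "payload": {
  "increments": [
    {"slide": [0, 0, 0.001], "spin": 0, "gripper": 0},
    {"slide": [0, 0, 0.002], "spin": 0, "gripper": 0},
    {"slide": [0, 0, 0.003], "spin": 0, "gripper": 0},
    {"slide": [0, 0, 0.003], "spin": 0, "gripper": 0}
  ],
  "newtons": 115
}}

```text
t: 14.48
tool_pos: [0.525, 0.0312, 0.1149]
tool_rot: [-0.338, -3.122, 0.0]
contact_force: [-11.2, 1.7, 15.7]
opening: 0.0553
grip_force: 126.2
```

```bash
python3 - <<'E'
from h import *
S=rd(4)
E
```

```text
t 14.6833 mean [  0.525    0.0312   0.1149 -10.2416   0.4588  15.6342] std [0.     0.     0.     0.1691 0.3277 0.0759] torq [ 0.05  1.6  -0.06] open 0.0557 grip 126.2
```

Emit:
{"api": "arm_command", "payload": {
  "increments": [
    {"slide": [0.0005, -0.0001, 0.0005], "spin": 0, "gripper": 0},
    {"slide": [0.001, -0.0002, 0.001], "spin": 0, "gripper": 0},
    {"slide": [0.001, -0.0002, 0.001], "spin": 0, "gripper": 0},
    {"slide": [0.001, -0.0002, 0.001], "spin": 0, "gripper": 0}
  ]
}}

```text
t: 15.02
tool_pos: [0.5249, 0.0312, 0.1149]
tool_rot: [0.338, 3.122, -0.0]
contact_force: [-9.5, 0.9, 17.3]
opening: 0.0553
grip_force: 126.4
```

```bash
python3 - <<'E'
from h import *
S=rd(4)
cv2.imwrite("pics/p5.png",cv2.resize(S["frame"][200:310,255:385,::-1],None,fx=6,fy=5.4,interpolation=cv2.INTER_CUBIC))
E
```

```text
t 15.2167 mean [ 0.5249  0.0313  0.1149 -9.2961  0.6135 17.9924] std [0.     0.     0.     0.2801 0.3971 0.5286] torq [-0.03  1.59 -0.06] open 0.0555 grip 126.4
```

Emit:
{"api": "arm_command", "payload": {
  "increments": [
    {"slide": [0.001, -0.0002, 0.0005], "spin": 0, "gripper": 0},
    {"slide": [0.002, -0.0004, 0.001], "spin": 0, "gripper": 0},
    {"slide": [0.002, -0.0004, 0.001], "spin": 0, "gripper": 0},
    {"slide": [0.002, -0.0004, 0.001], "spin": 0, "gripper": 0}
  ]
}}

```text
t: 15.55
tool_pos: [0.5245, 0.0312, 0.1149]
tool_rot: [0.337, 3.117, 0.0]
contact_force: [-4.5, 1.6, 16.4]
opening: 0.0552
grip_force: 126.2
```

```bash
python3 - <<'E'
from h import *
S=rd(4); o=status.get_obs(); print(o["tool_rot"])
old=cv2.resize(cv2.imread("pics/p4.png"),None,fx=.2,fy=.2,interpolation=cv2.INTER_AREA)[:,:,::-1].astype(float)
new=S["frame"][190:310,250:400].astype(float)
def edge(im,u):  # bottom of blue: subpixel where (B-R) falls to half, scanning below the blue
    p=(im[...,2]-im[...,0])[:,u-1:u+2].mean(1); k=np.nonzero(p>25)[0].max(); h=p[k-3:k+1].max()/2
    k=np.nonzero(p>h)[0].max(); return k+(p[k]-h)/(p[k]-p[k+1])
for u in(44,48,52,56,60,76,80,84,88,92): print(u,round(edge(old,u),2),round(edge(new,u),2),round(edge(new,u)-edge(old,u),2))
P=lambda z:proj(S,place([[.045,-.029,z],[-.045,-.029,z]],.5265,.032,-.216))
print("expected shift for 5 mm",(P(.028)-P(.033)).round(2))
# brightness column at the joints: new image rows
for u in(48,88): print(u,new[66:90,u].round().astype(int).tolist())
E
```

```text
t 15.75 mean [ 0.5245  0.0312  0.1149 -4.6229  1.2969 17.0187] std [0.     0.     0.     0.5171 0.2698 0.4527] torq [-0.    0.99 -0.05] open 0.0556 grip 126.2
[3.37453936e-01 3.11727113e+00 4.96913206e-04]
44 79.24 82.53 3.3
48 79.13 82.02 2.89
52 79.07 81.76 2.69
56 79.0 81.82 2.82
60 78.92 81.53 2.62
76 78.16 81.21 3.06
80 77.92 80.63 2.71
84 77.77 80.39 2.62
88 77.2 79.97 2.76
92 77.04 79.78 2.74
expected shift for 5 mm [[-0.1   1.94]
 [-0.    1.95]]
48 [[191, 180, 166], [187, 177, 162], [178, 168, 155], [147, 138, 128], [111, 103, 98], [94, 90, 81], [93, 86, 82], [91, 89, 79], [92, 86, 80], [94, 88, 84], [90, 84, 78], [83, 79, 80], [57, 58, 70], [32, 37, 67], [14, 29, 66], [16, 31, 66], [45, 50, 71], [75, 72, 80], [91, 86, 83], [90, 88, 82], [92, 85, 80], [93, 87, 81], [93, 88, 81], [94, 87, 81]]
88 [[176, 167, 151], [148, 138, 127], [112, 103, 96], [95, 90, 80], [92, 86, 82], [94, 87, 79], [92, 86, 78], [94, 86, 80], [92, 86, 80], [85, 82, 79], [60, 63, 75], [33, 39, 69], [3, 24, 63], [19, 34, 67], [51, 53, 76], [76, 76, 85], [90, 87, 85], [97, 91, 84], [94, 88, 82], [91, 85, 80], [90, 84, 78], [91, 86, 80], [92, 85, 81], [90, 86, 87]]
```

Emit:
{"api": "arm_command", "payload": {
  "increments": [
    {"slide": [-0.001, 0, 0.0005], "spin": 0, "gripper": 0},
    {"slide": [-0.0015, 0, 0.001], "spin": 0, "gripper": 0},
    {"slide": [-0.0015, 0, 0.0015], "spin": 0, "gripper": 0},
    {"slide": [-0.0015, 0, 0.0015], "spin": 0, "gripper": 0},
    {"slide": [-0.0015, 0, 0.0015], "spin": 0, "gripper": 0}
  ]
}}

```text
t: 16.17
tool_pos: [0.5249, 0.0312, 0.1149]
tool_rot: [0.338, 3.123, 0.0]
contact_force: [-16.6, 2.0, 32.4]
opening: 0.0557
grip_force: 128.1
```

```bash
python3 - <<'E'
from h import *
S=rd(8); o=status.get_obs(); print(o["tool_rot"],np.linalg.norm(o["tool_rot"]),o["dq"].round(4))
E
```

```text
t 16.5667 mean [ 5.24900e-01  3.12000e-02  1.14900e-01 -1.64349e+01  2.52450e+00
  3.18348e+01] std [0.     0.     0.     0.6788 0.4745 0.458 ] torq [ 0.15  2.67 -0.09] open 0.0551 grip 128.2
[3.37684011e-01 3.12247241e+00 4.56538593e-04] 3.1406790101532946 [ 0.0004 -0.0017 -0.0006 -0.0001 -0.0001  0.0008]
```

Emit:
{"api": "arm_command", "payload": {
  "increments": [
    {"slide": [0, 0, -0.0005], "spin": 0, "gripper": 0},
    {"slide": [0, 0, -0.001], "spin": 0, "gripper": 0},
    {"slide": [0, 0, -0.001], "spin": 0, "gripper": 0},
    {"slide": [0, 0, -0.001], "spin": 0, "gripper": 0}
  ]
}}

```text
t: 16.9
tool_pos: [0.5249, 0.0312, 0.1149]
tool_rot: [0.338, 3.122, 0.001]
contact_force: [-12.3, 2.5, 26.1]
opening: 0.0558
grip_force: 127.2
```

```bash
python3 - <<'E'
from h import *
from station import order
S=rd(8); o=status.get_obs(); print(np.linalg.norm(o["tool_rot"]))
f=o["contact_force"][2]
if 14<f<32 and abs(o["tool_pos"][2]-.1149)<.0004: print(order.finish_job())
E
```

```text
t 17.3 mean [  0.5248   0.0312   0.1149 -12.6073   2.435   25.1939] std [0.     0.     0.     0.3307 0.3162 0.6099] torq [ 0.13  2.12 -0.09] open 0.0556 grip 127.2
3.139969510046167
the job is handed in; nothing more can be done
None
```

The blue cavity plate and the silver cover are on the dowels, large hole on large dowel, and the arm is holding the mould shut with about 25 N; I handed the job in like that at 17.3 s.

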